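Lock the bottle caddy's gate with the quick-release pin

TASK

Lock the bottle caddy's gate bar: take the T-handled quick-release pin from the pin stand by squeezing its two side buttons, slide it down through the aligned holes of the fork and the bar until its shoulder sits on the fork, and let go so that the buttons spring out and the locking balls hold it. Leave the plain round-knobbed pin where it is in the stand.

Things in the scene. Friction and masses are not known exactly. Their poses are not given: they have to be found in the camera images.
- lock_pin_grip (a point): T-handled ball-lock pin, loose, 0.18 kg, upright in a bore of the pin stand. Point: handle centre. z up. Black handle 70 mm along x, 20 along y, 28 high. On its two y faces are steel buttons, 26 mm wide, 20 high, centred at this height; 36 mm over both when free, 22 squeezed. Gripping across y from above squeezes both; 5 N bottoms them, 10 to 25 N is a good grip.
- lock_pin: The same pin; origin at the underside of its 40 mm round shoulder (rests on the stand), 30 mm below the handle centre. Below it the 16 mm shank reaches 58 mm down, the last 14 tapering to 6 mm. Locking balls 49 mm below the shoulder on the y sides: 28 mm over both when free (blocked by the 24 mm bores, in or out), inside the shank when squeezed.
- pin_button (a joint): Travel of the pin's two side buttons (they move together), m: 0 = sprung out, balls locked; 0.007 = squeezed fully in, balls withdrawn.
- fork_hole (a point): Centre of the hole mouth on the flat top (56 x 70 mm) of the fork, right end of the bottle caddy, 71 mm above the worktop; z up, y along the gate bar to its pivot. 24 mm vertical hole through cheek (10 mm), bar end (12 mm, 27 mm hole, up to 5 mm side play) and cheek, 36 mm in all, 27 mm free below. Nothing above it; the pin fits at any yaw. Bottles, 135 mm high, are 95 mm away.
- plain_pin_grip (a point): Plain pin, the other one in the stand, 120 mm from the T-handled pin: same shank and shoulder but a round black knob (34 mm diameter, 28 mm high), no buttons or balls. Point: knob centre, 30 mm above the shoulder's underside. Its top is 114 mm above the worktop: carry the other pin's tip clear over it. Stays where it is.
- pin_stand: Aluminium stand on the worktop, 62 x 200 mm, origin under its centre, long along y. Its top plate (20 mm thick, top 70 mm above the worktop) has two 24 mm bores at y = +60 and -60 mm; a pin hangs in each by its shoulder, in either order. A pin must rise 60 mm to come out.
Not all that is in view belongs to the job. Leave any orange or purple look-alike of the lock_pin alone.

How it is judged:
By the outcome, as a careful person would: the job done as asked, in the order asked, and still so for the second after the job is handed in, with the robot touching nothing.
It also fails if it takes over 48 s, if anything falls off the work surface, if the arm or the gripper's body presses on something with over 40 N, if the wrist force passes 120 N, or if a joint passes its speed limit or range.

ROBOT

A 6-joint arm with a two-finger parallel gripper is mounted at the origin on a cart in front of the work surface, level with it; the furniture and walls round the work are solid. World frame = base frame: x ahead of the robot, y to its left, z up, the work surface at z = 0. Lengths are in m, angles in rad, forces in N, time in s.
With the tool pointing down it reaches from about 0.25 to 0.725 m from the base axis. Payload 4 kg.
Tool frame: the origin (TCP) lies at the very end of the fingers, on their centre line; the grasp point (between the pads) lies 19 mm behind it; z points along the fingers, y is the line along which they close (so a half turn about z gives the same grasp; the last joint's range is limited). The gripper opens to 85 mm and grips with 20 to 120 N. Pads are 22 mm wide; open, the fingers measure 114 mm over their backs; the gripper's body (76 mm by 85 mm) begins 54 mm behind the grasp point. The pads swing forward as they close: fully open they stand 13 mm farther back than shut.
Start: joints at [-1.193, 0.241, 0.005, 1.335, 0, 1.571], TCP at [0.184, -0.465, 0.231] pointing down, gripper open.
Joint ranges: [-2.72, 2.72], [-1.05, 1.87], [-1.09, 1.28], [-1.99, 2.15], [-1.42, 1.44], [-3.14, 3.14]. Speed limits (rad/s): [2.79, 2.79, 3.14, 3.14, 3.14, 3.14].

INTERFACE

Orientations are given as a unit quaternion [x, y, z, w].
In Python, from workcell import bot, vision, workorder, boxes_of gives the robot as it stands.
- The arm moves only by the tool send_rows, never from a script. Its argument "motion" is text: rows parted by semicolons, each of 5 numbers parted by spaces: the closure, from -1 (fully open) to 1 (shut), so that 0 is half open, then the shift along the tool's x, y, z in cm, then the turn about the tool's z in rad. In form: claw x y z twist; .... A call has 1 to 5 rows; each row is the pose to reach, as a shift and turn from the pose commanded when the call began, along the tool's axes at that moment; what a row does not reach only later rows make up. A row lasts 1/10 s, in which the tool goes at most 50 mm and 8.59 degrees, less where a joint would pass 70% of its speed; a pose out of reach is approached as far as the arm can. A call with a gripper value outside its range is refused whole. The fingers move at their own pace and stop on an object; the grip force is fixed at half the most. Time passes only in rows, so rows that repeat a pose let the fingers close. It gives the time, the measured TCP pose, the force, the opening and the grip force at its end, in the units of the state.
- bot.get_obs(): the state, without advancing time (a new reading comes with each control period).
- vision.camera(name): name is "side" or "top" or "wrist"; returns the picture (384x512x3 uint8, red, green, blue); there is no depth.
- vision.camera_model(name): a dict with "fov_y" (degrees; the focal length in pixels is half the picture's height over the tangent of half this angle, whatever the lens; pixels are square), "cx", "cy" (the principal point, pixels), "k1" (the pictures are not rectified: a ray, as slopes to the right and down, at radius r is drawn at 1 + k1 r^2 times it, then the intrinsics apply), "world_from_camera" (4x4, takes a point from camera to world coordinates); the wrist camera has in their place "hand_eye" (4x4, takes a point from camera to tool coordinates, whose origin is the TCP and whose axes are the flange's). Camera axes: x right, y down, z forward; pixel columns grow to the right and rows downward; lengths in m; the calibration is good to about 2 mm. A picture is of the moment at which its call begins: read the wrist's pose just before it. camera_model takes no time and is no camera call.
- workorder.job_done(): hands the job in; it is judged then, once.
Trained networks look in the newest picture that a camera, given by its name, has taken for a name from the list of things; names that differ only in an ending like _2 or _b are one class to them, and where a whole thing is asked for, a point or a joint stands for the part that bears it (a point fixed in the world has none). Each returns a list of dicts, best first, with "conf" (0 to 1); they miss things now and then, are a little off and sometimes report something else, mostly with a low value. They report only what shows in the picture. A call takes as long as a camera call. They do not tell look-alikes from the thing itself.
- boxes_of(camera, target): "rect" ([centre column, centre row, width, height] in pixels, round what is visible of it).
The state is a dict: "clock": time; "joint_pos": joint angles; "joint_vel": joint speeds; "tau": joint torques, N m; "eef_pos": TCP position; "tool_rot": TCP orientation; "ft_force": force on the tool from outside, world axes, zero at the start; "ft_torque": the same for the moment, N m; "grip_width": finger opening in m; "grasp_force": force on a finger pad.
Only numpy, scipy, OpenCV 4.12 (cv2) and the standard library are available. Lean on these libraries where they do the work, as an engineer would, in place of code of your own. Each camera call takes 0.05 s, during which the arm holds its last target. There are 200 camera calls.

## Working session

There is one attempt and no reset: what is moved stays moved. The work goes in short steps, Python scripts to look and compute and a tool call to move; the robot and the scene stay as the last step left them, time stands still between calls to the robot, and variables do not carry over. Pictures are saved under pics/ and viewed, at most 10 in all, crops included, and the job is handed in when it is done.

Besides the shell and the picture viewer there is one more tool, called after "Emit:" by a JSON object that holds its "method" and its "body". send_rows: Moves the arm, as the interface text tells. Its arguments: {"type":"object","properties":{"motion":{"type":"string"}},"required":["motion"]}

```bash
ls; mkdir -p pics; cat > h.py <<'E'
import numpy as np, cv2
from workcell import bot, vision, workorder, boxes_of
from scipy.spatial.transform import Rotation as R
def K(m):
    f=192/np.tan(np.radians(m["fov_y"])/2); return f,m["cx"],m["cy"],m["k1"]
def T(name,obs=None):
    m=vision.camera_model(name)
    if name!="wrist": return m,np.array(m["world_from_camera"])
    o=obs or bot.get_obs(); W=np.eye(4); W[:3,:3]=R.from_quat(o["tool_rot"]).as_matrix(); W[:3,3]=o["eef_pos"]
    return m,W@np.array(m["hand_eye"])
def ray(name,u,v,obs=None):
    m,X=T(name,obs); f,cx,cy,k=K(m); d=np.array([(u-cx)/f,(v-cy)/f]); s=d.copy()
    for _ in range(30): s=d/(1+k*(s@s))
    r=X[:3,:3]@np.array([*s,1]); return X[:3,3],r/np.linalg.norm(r)
def at_z(name,u,v,z,obs=None):
    o,r=ray(name,u,v,obs); return o+r*(z-o[2])/r[2]
def tri(rays):
    A=np.zeros((3,3));b=np.zeros(3)
    for o,r in rays: P=np.eye(3)-np.outer(r,r);A+=P;b+=P@o
    return np.linalg.solve(A,b)
def proj(name,p,obs=None):
    m,X=T(name,obs); f,cx,cy,k=K(m); q=X[:3,:3].T@(np.array(p)-X[:3,3]); s=q[:2]/q[2]; s=s*(1+k*(s@s)); return s*f+[cx,cy]
def snap(name,fn=None):
    o=bot.get_obs(); im=vision.camera(name)
    if fn: cv2.imwrite("pics/"+fn,im[:,:,::-1])
    return o,im
E
python3 - <<'E'
from h import *
ims=[]
for c in ("top","side"):
    o,im=snap(c,c+"0.png")
    for t in ("lock_pin_grip","lock_pin","plain_pin_grip","fork_hole","pin_stand"):
        try: print(c,t,[(np.round(b["rect"]).tolist(),round(b["conf"],2)) for b in boxes_of(c,t)][:4])
        except Exception as e: print(c,t,e)
E
```

```text
pics
top lock_pin_grip [([296.0, 159.0, 15.0, 24.0], 0.83), ([364.0, 196.0, 21.0, 14.0], 0.75), ([334.0, 217.0, 27.0, 25.0], 0.55)]
top lock_pin [([366.0, 197.0, 24.0, 16.0], 0.79), ([295.0, 158.0, 19.0, 26.0], 0.66), ([335.0, 216.0, 22.0, 24.0], 0.55)]
top plain_pin_grip [([252.0, 169.0, 16.0, 14.0], 0.65)]
top fork_hole [([131.0, 175.0, 113.0, 69.0], 0.65)]
top pin_stand [([274.0, 165.0, 73.0, 36.0], 0.89)]
side lock_pin_grip [([212.0, 269.0, 39.0, 46.0], 0.76), ([242.0, 304.0, 24.0, 54.0], 0.72), ([295.0, 221.0, 36.0, 27.0], 0.6)]
side lock_pin [([297.0, 220.0, 33.0, 28.0], 0.64), ([212.0, 270.0, 39.0, 48.0], 0.58), ([243.0, 303.0, 22.0, 51.0], 0.58)]
side plain_pin_grip [([280.0, 190.0, 19.0, 22.0], 0.89)]
side fork_hole [([279.0, 139.0, 70.0, 78.0], 0.69)]
side pin_stand [([288.0, 230.0, 49.0, 79.0], 0.86)]
```

View pics/top0.png

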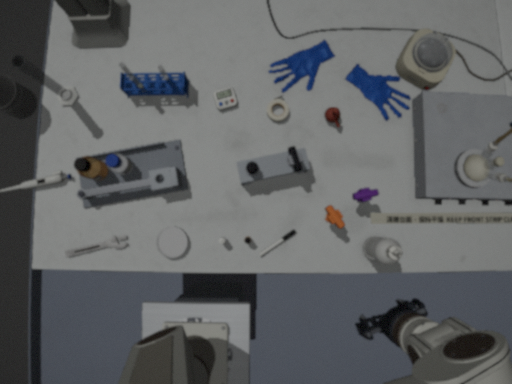

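View pics/side0.png

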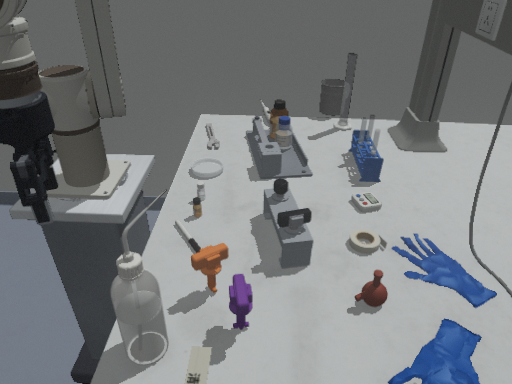

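The T-handle candidates are:
- Black, in the stand: top (296,159), side (295,218).
- Orange, lying loose: top (334,217), side (212,269).
- Purple, lying loose: top (364,196), side (242,304).

The black one in the stand fits the description. The plain knob is at top (252,169), and the fork hole is near top (158,177), side (269,146). Next I'll confirm with a crop and measure.

```bash
python3 - <<'E'
from h import *
t=cv2.imread("pics/top0.png"); s=cv2.imread("pics/side0.png")
a=cv2.resize(t[135:215,70:320],None,fx=3.2,fy=3.2,interpolation=cv2.INTER_CUBIC)
b=cv2.resize(s[170:265,240:330],None,fx=3.4,fy=3.4,interpolation=cv2.INTER_CUBIC)
c=cv2.resize(s[100:180,235:325],None,fx=4,fy=4,interpolation=cv2.INTER_CUBIC)
o=np.zeros((600,800,3),np.uint8); o[:256,:800]=a; o[260:260+b.shape[0],:b.shape[1]]=b; o[260:580,320:680]=c
cv2.imwrite("pics/crop.png",o)
print("pin",at_z("top",296,158,.1),tri([ray("top",296,159),ray("side",295,218)]))
print("plain",at_z("top",252,168,.1),tri([ray("top",252,168),ray("side",280,188)]))
print("fork",at_z("top",158,178,.071),at_z("side",269,146,.071))
print(at_z("side",295,218,.1))
E
```

```text
pin [ 0.56404316 -0.28510884  0.1       ] [ 0.56327897 -0.2850561   0.10013625]
plain [ 0.53524959 -0.16457536  0.1       ] [ 0.5366632  -0.16448876  0.09443249]
fork [0.50966311 0.10074686 0.071     ] [0.51084292 0.09701849 0.071     ]
[ 0.56532579 -0.28433226  0.1       ]
```

View pics/crop.png

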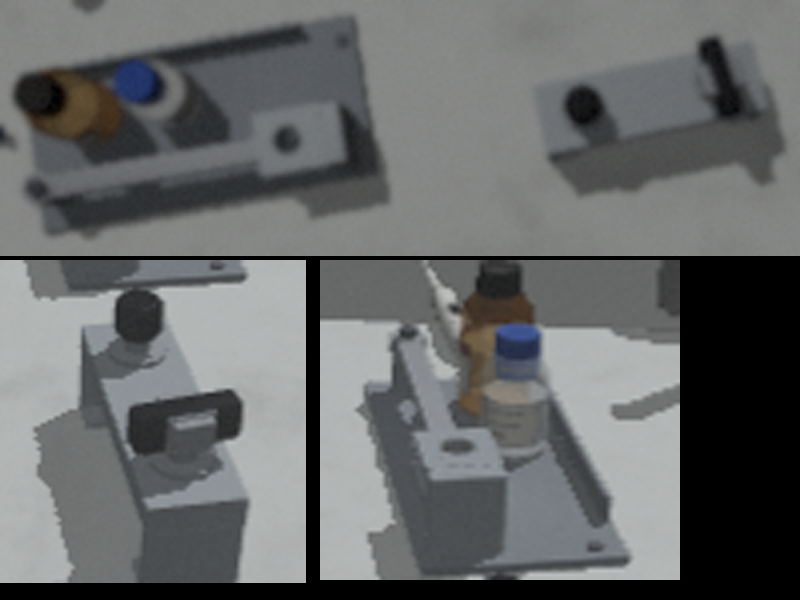

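The crop confirms it: the black T-handle with its steel buttons sits at the right bore, with the round plain knob at the left bore. The fork hole is at crop (288,138), which is top (160,178).

```bash
python3 - <<'E'
from h import *
a=at_z("top",291.9,149.1,.11);b=at_z("top",299.1,169.4,.11);print("handle ang",np.degrees(np.arctan2(*(a-b)[1::-1])),(a+b)/2)
p=at_z("top",296,158,.1);q=at_z("top",252,168,.1);print("stand y ang",np.degrees(np.arctan2(*(q-p)[1::-1])))
print("fork",at_z("top",160,178.1,.071),at_z("side",235+(458-320)/4,100+(447-260)/4,.071))
print("wash bottle",at_z("top",388,252,.15), tri([ray("top",393,256),ray("side",131,262)]))
o=bot.get_obs();M=R.from_quat(o["tool_rot"]).as_matrix();print(M.round(3),o["eef_pos"],o["grip_width"])
d=np.array([.56,-.285,.24])-o["eef_pos"];print("shift cm",M.T@d*100)
print(vision.camera_model("wrist"))
E
```

```text
handle ang 19.17436562775411 [ 0.55880632 -0.28260582  0.11      ]
stand y ang 103.4352785371557
fork [0.50941234 0.09502331 0.071     ] [0.51231827 0.09226847 0.071     ]
wash bottle [ 0.31181463 -0.51815967  0.15      ] [ 0.30950393 -0.51635428  0.18478955]
[[ 0.929  0.369 -0.   ]
 [ 0.369 -0.929  0.   ]
 [-0.    -0.    -1.   ]] [ 0.18444993 -0.46472575  0.23132264] 0.0856525843504553
shift cm [41.536357   -2.85000228 -0.86805965]
{'fov_y': 61.00133636960969, 'cx': 260.58570669617023, 'cy': 189.9869965882796, 'k1': -0.026339665958474593, 'hand_eye': array([[-1.41173144e-03, -9.55767212e-01, -2.94120797e-01,
         7.46481648e-02],
       [ 9.99998899e-01, -1.48352242e-03,  2.09852826e-05,
         5.12659924e-04],
       [-4.56391842e-04, -2.94120444e-01,  9.55768255e-01,
        -1.43077638e-01],
       [ 0.00000000e+00,  0.00000000e+00,  0.00000000e+00,
         1.00000000e+00]])}
```

Emit:
{"method": "send_rows", "body": {"motion": "-1 2 -3 -4 0; -1 6 -4 -5 0; -1 11 -4 -5 0; -1 16 -4 -5 0; -1 21 -4 -5 0"}}

```text
clock: 1.1
eef_pos: [0.3664, -0.3493, 0.282]
tool_rot: [0.982, 0.187, 0.0, 0.001]
ft_force: [0.3, -1.9, 0.5]
grip_width: 0.085
grasp_force: 0.0
```

Emit:
{"method": "send_rows", "body": {"motion": "-1 5 0 0 0; -1 10 0.5 0 0; -1 15 1 2 0; -1 20 1.2 4 0; -1 20 1.2 4 0"}}

```text
clock: 1.6
eef_pos: [0.5583, -0.2843, 0.2368]
tool_rot: [0.982, 0.19, -0.002, -0.002]
ft_force: [0.1, -0.5, -1.2]
grip_width: 0.0854
grasp_force: 0.0
```

```bash
python3 - <<'E'
from h import *
o,im=snap("wrist","w1.png")
print(o["eef_pos"],o["clock"],np.abs(o["joint_vel"]).max())
print(proj("wrist",[.561,-.284,.1],o),[(b["rect"],b["conf"]) for b in boxes_of("wrist","lock_pin_grip")])
E
```

```text
[ 0.55827666 -0.28430213  0.23677812] 1.6 0.09146931619043995
[261.50840314 174.42136078] [([264.5, 174.2, 40.6, 78.8], 0.83), ([280.1, 321.9, 45.5, 61.6], 0.74), ([367.9, 333.9, 10.9, 21.3], 0.48)]
```

View pics/w1.png

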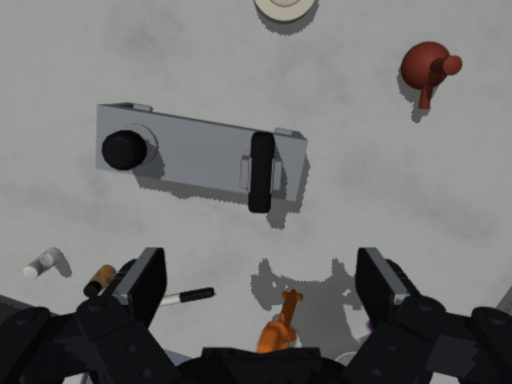

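The wrist picture shows the black T-handle at about (261,172), running from (262,134) to (260,212) with steel buttons at (245,172) and (277,175). It's almost aligned with the tool's x. The plain knob is at (124,150), and the orange decoy at (283,325) stays untouched.

```bash
python3 - <<'E'
from h import *
im=cv2.imread("pics/w1.png"); o=bot.get_obs()
m=((im.max(2)<45)).astype(np.uint8); n,l,s,c=cv2.connectedComponentsWithStats(m[120:225,235:290])
i=1+np.argmax(s[1:,4]); pts=np.argwhere(l==i)[:,::-1]+[235,120]; print(s[i])
r=cv2.minAreaRect(pts.astype(np.float32)); print(r)
bp=cv2.boxPoints(r); bp=bp[np.argsort(bp[:,1])]; u=bp[:2].mean(0); v=bp[2:].mean(0)
M=R.from_quat(o["tool_rot"]).as_matrix()
A=at_z("wrist",*u,.114,o);B=at_z("wrist",*v,.110,o);print(A,B,(A+B)/2,np.linalg.norm(A-B))
print("tool axis dir",M.T@(A-B)*100, "center shift",M.T@((A+B)/2-o["eef_pos"])*100)
print("tri",tri([ray("wrist",*((u+v)/2),o),ray("top",295.6,159),ray("side",295,218)]))
E
```

```text
[  13   11   27   82 1694]
((261.32305908203125, 171.68460083007812), (23.685701370239258, 80.87529754638672), 3.1798300743103027)
[ 0.59574805 -0.27304976  0.114     ] [ 0.52745574 -0.29618295  0.11      ] [ 0.5616019  -0.28461636  0.112     ] 0.07221483955706923
tool axis dir [ 7.19886069  0.3875304  -0.41958959] center shift [ 0.62560609  0.10799299 12.7052738 ]
tri [ 0.5623353  -0.28472934  0.10073591]
```

Emit:
{"method": "send_rows", "body": {"motion": "-1 0.4 0.1 4 0.05; -1 0.4 0.1 8 0.05; -1 0.4 0.1 11 0.05; -1 0.4 0.1 11 0.05"}}

```text
clock: 2.1
eef_pos: [0.5549, -0.2865, 0.1276]
tool_rot: [0.987, 0.162, -0.004, -0.003]
ft_force: [-0.0, 0.4, -0.4]
grip_width: 0.0851
grasp_force: 0.0
```

```bash
python3 - <<'E'
from h import *
o,im=snap("wrist","w2.png")
print(o["eef_pos"],[(b["rect"],b["conf"]) for b in boxes_of("wrist","lock_pin_grip")][:2])
M=R.from_quat(o["tool_rot"]).as_matrix()
print("tool x yaw",np.degrees(np.arctan2(M[1,0],M[0,0])))
print(proj("wrist",[.562,-.2846,.114],o))
E
```

```text
[ 0.554903   -0.28649752  0.12757207] [([260.6, 215.7, 64.2, 126.8], 0.69), ([262.8, 346.2, 10.8, 13.8], 0.49)]
tool x yaw 18.666462609253763
[260.66977234 225.03422433]
```

View pics/w2.png

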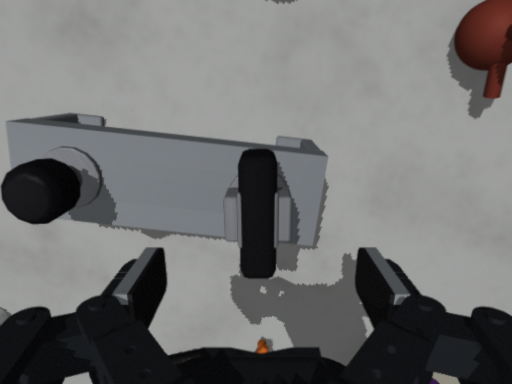

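The T-handle is upright in the picture at (258,213), centred between the fingers and parallel to the pads. What's left is a small offset along tool x.

```bash
python3 - <<'E'
from h import *
o=bot.get_obs()
M=R.from_quat(o["tool_rot"]).as_matrix()
A=at_z("wrist",258,151,.113,o);B=at_z("wrist",258,277,.108,o);C=(A+B)/2
print(o["eef_pos"],A,B,C,M.T@(A-B),M.T@(C-o["eef_pos"])*100,M.round(4)[2])
E
```

```text
[ 0.55853315 -0.28797802  0.132828  ] [ 0.6010577  -0.27283503  0.113     ] [ 0.52926625 -0.29677817  0.108     ] [ 0.56516197 -0.2848066   0.1105    ] [ 0.07567964  0.00032147 -0.00497739] [ 0.72888491 -0.08955129  2.23295629] [ 3.e-04  7.e-04 -1.e+00]
```

Emit:
{"method": "send_rows", "body": {"motion": "-1 0 0 0 0"}}

```text
clock: 2.3
eef_pos: [0.5604, -0.2883, 0.1346]
tool_rot: [0.987, 0.163, 0.002, 0.002]
ft_force: [1.0, 0.3, 0.9]
grip_width: 0.0856
grasp_force: 0.0
```

Emit:
{"method": "send_rows", "body": {"motion": "-1 0.3 -0.1 2.5 0; -1 0.3 -0.1 4.8 0; -1 0.3 -0.1 4.8 0; -0.3 0.3 -0.1 4.8 0; 0 0.3 -0.1 4.8 0"}}

```text
clock: 2.8
eef_pos: [0.5633, -0.2859, 0.0859]
tool_rot: [0.987, 0.163, 0.002, 0.001]
ft_force: [0.4, -0.2, -0.1]
grip_width: 0.0592
grasp_force: 0.0
```

Emit:
{"method": "send_rows", "body": {"motion": "0.3 0 0 0 0; 0.4 0 0 0 0; 0.5 0 0 0 0; 0.5 0 0 0 0; 0.5 0 0 0 0"}}

```text
clock: 3.3
eef_pos: [0.5624, -0.2849, 0.0848]
tool_rot: [0.987, 0.163, 0.001, 0.0]
ft_force: [-0.9, 1.9, 5.9]
grip_width: 0.0215
grasp_force: 7.3
```

Emit:
{"method": "send_rows", "body": {"motion": "0.56 0 0 0 0; 0.56 0 0 0 0; 0.56 0 0 0 0"}}

```text
clock: 3.6
eef_pos: [0.5625, -0.2849, 0.0851]
tool_rot: [0.987, 0.163, 0.001, 0.0]
ft_force: [-1.5, 2.1, 6.9]
grip_width: 0.0197
grasp_force: 35.6
```

Emit:
{"method": "send_rows", "body": {"motion": "0.53 0 0 0 0; 0.53 0 0 -0.5 0; 0.53 0 0 -1.5 0; 0.53 0 0 -2.5 0"}}

```text
clock: 4.0
eef_pos: [0.5615, -0.2851, 0.1086]
tool_rot: [0.987, 0.163, -0.0, -0.0]
ft_force: [0.6, 0.1, -2.2]
grip_width: 0.02
grasp_force: 20.6
```

Emit:
{"method": "send_rows", "body": {"motion": "0.53 0 0 -2 0; 0.53 0 0 -5 0; 0.53 0 0 -9 0; 0.53 0 0 -13 0; 0.53 0 0 -13 0"}}

```text
clock: 4.5
eef_pos: [0.5648, -0.2867, 0.2466]
tool_rot: [0.987, 0.163, 0.006, 0.004]
ft_force: [0.7, -0.8, -0.3]
grip_width: 0.0202
grasp_force: 20.6
```

```bash
python3 - <<'E'
from h import *
o,im=snap("side","s2.png")
M=R.from_quat(o["tool_rot"]).as_matrix()
print(o["eef_pos"],o["ft_force"],o["grasp_force"],o["joint_pos"])
print("to fork, tool cm",M.T@(np.array([.5105,.094,.24])-o["eef_pos"])*100)
w=cv2.cvtColor(vision.camera("wrist"),cv2.COLOR_RGB2BGR)
cv2.imwrite("pics/j.png",np.hstack([cv2.resize(cv2.cvtColor(im,cv2.COLOR_RGB2BGR)[90:330,190:390],(400,480)),cv2.resize(w,(400,300))[:, :] if 0 else cv2.copyMakeBorder(cv2.resize(w,(400,300)),0,180,0,0,0)]))
E
```

```text
[ 0.56480399 -0.2867117   0.24664059] [ 0.74718481 -0.75823134 -0.3497889 ] 20.616291761398315 [-4.69635780e-01  5.00872623e-01  4.24455427e-01  1.48039755e+00
 -2.03565678e-04  2.34434180e+00]
to fork, tool cm [  7.10426714 -37.79883339   0.34899215]
```

View pics/j.png

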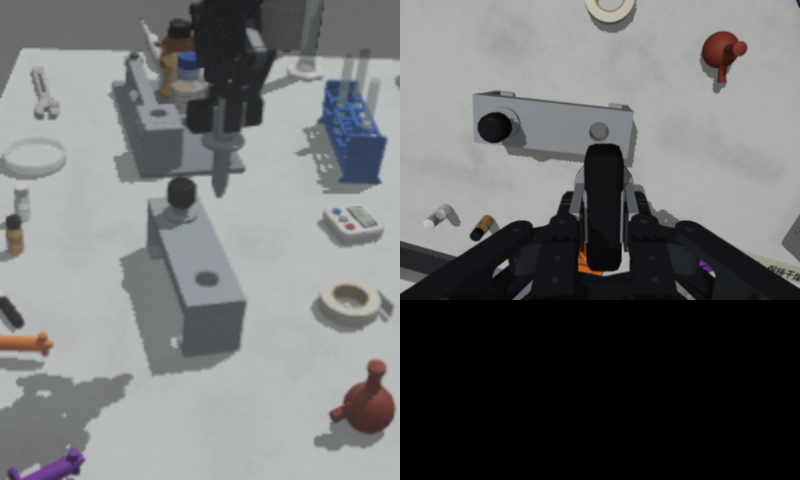

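The pin is in the grip with the balls withdrawn and hangs straight, and its stand bore is empty. The plain pin hasn't moved. I'll carry it to the fork now.

Emit:
{"method": "send_rows", "body": {"motion": "0.53 0.6 -3.5 0 0; 0.53 1.5 -8 0 -0.1; 0.53 2.4 -12.5 0 -0.2; 0.53 3.2 -17 0 -0.3; 0.53 4 -21.5 0 -0.3"}}

```text
clock: 5.1
eef_pos: [0.5286, -0.0669, 0.2362]
tool_rot: [0.951, 0.309, -0.002, -0.001]
ft_force: [0.6, 1.1, -1.4]
grip_width: 0.0204
grasp_force: 20.6
```

```bash
python3 - <<'E'
from h import *
o=bot.get_obs()
M=R.from_quat(o["tool_rot"]).as_matrix()
print(o["eef_pos"],o["joint_pos"])
print("to fork, tool cm",M.T@(np.array([.5105,.094,.24])-o["eef_pos"])*100)
E
```

```text
[ 0.52863193 -0.06690508  0.23620508] [-1.25909647e-01  3.07413051e-01  1.07793507e-01  1.37521295e+00
  2.86181912e-05  2.38681412e+00]
to fork, tool cm [  7.99752302 -14.07989815  -0.36362238]
```

Emit:
{"method": "send_rows", "body": {"motion": "0.53 0.6 -3.5 0 0; 0.53 1.2 -7.5 0 0; 0.53 2 -11.5 0 0; 0.53 2.5 -14 0 0; 0.53 2.5 -14 0 0"}}

```text
clock: 5.6
eef_pos: [0.4657, 0.0617, 0.2367]
tool_rot: [0.95, 0.311, -0.002, -0.001]
ft_force: [0.2, -1.2, -1.7]
grip_width: 0.02
grasp_force: 20.6
```

Emit:
{"method": "send_rows", "body": {"motion": "0.53 0 0 0 0; 0.53 0 0 0 0; 0.53 0 0 0 0"}}

```text
clock: 5.9
eef_pos: [0.4686, 0.0585, 0.2377]
tool_rot: [0.951, 0.308, -0.0, 0.0]
ft_force: [-0.3, -0.0, -2.0]
grip_width: 0.0203
grasp_force: 20.6
```

```bash
python3 - <<'E'
from h import *
o,im=snap("wrist","w3.png")
print(o["eef_pos"],o["joint_vel"].round(3) if hasattr(o["joint_vel"],"round") else o["joint_vel"])
print("hole expected",proj("wrist",[.5105,.094,.071],o))
M=R.from_quat(o["tool_rot"]).as_matrix()
print("to fork, tool cm",M.T@(np.array([.5105,.094,.24])-o["eef_pos"])*100)
E
```

```text
[0.46862834 0.05848034 0.2377479 ] [-0.003 -0.002  0.003  0.002  0.002  0.002]
hole expected [255.5092752  111.95009933]
to fork, tool cm [ 5.47415645 -0.42439022 -0.23031573]
```

View pics/w3.png

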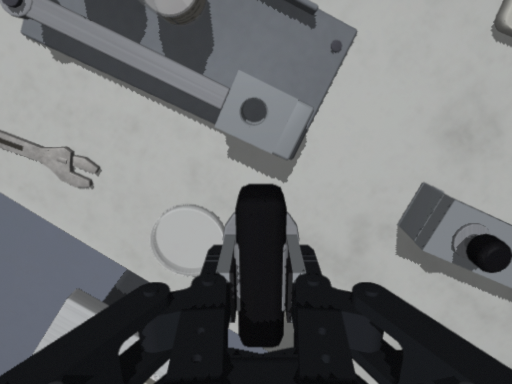

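The fork hole is at about (254,110), where my estimate put it at (255,112), and the held handle spans (261,187) to (261,342). Next I'll refine the hole and pin axis in tool coordinates.

```bash
python3 - <<'E'
from h import *
o=bot.get_obs(); M=R.from_quat(o["tool_rot"]).as_matrix(); P=np.array(o["eef_pos"])
im=cv2.imread("pics/w3.png"); g=cv2.cvtColor(im,cv2.COLOR_BGR2GRAY)[85:135,225:285]
m=(g<85).astype(np.uint8); n,l,s,c=cv2.connectedComponentsWithStats(m); print([(s[i].tolist(),c[i]+[225,85]) for i in range(1,n) if s[i,4]>50])
for uv in ((254,110),):
    H=at_z("wrist",*uv,.071,o);print("hole",H,M.T@(H-P)*100)
print("hole all",tri([ray("wrist",254,110,o),ray("top",160,178.1),ray("side",269.5,146.7)]))
z=P[2]+.015
A=at_z("wrist",261,186,z,o);A1=at_z("wrist",261,186,z-.012,o);B=at_z("wrist",261,344,z+.013,o);B1=at_z("wrist",261,344,z+.006,o)
for q in (A,A1,B,B1): print(M.T@(q-P)*100)
# 26mm-wide button: and shoulder circle extents (223..299 cols) at z-.03
for c in (223,299): print("shoulder",M.T@(at_z("wrist",c,235,z-.027,o)-P)*100)
E
```

```text
[([16, 13, 26, 24, 496], array([253.14314516, 109.73185484]))]
hole [0.51122593 0.09617635 0.071     ] [ 5.66612841 -0.55848962 16.68506067]
hole all [0.51105364 0.09593553 0.06901844]
[ 3.68239288  0.0544118  -1.50251973]
[ 3.32887323  0.05625248 -0.30227907]
[-3.10624682  0.0450896  -2.79789498]
[-3.7489      0.04571737 -2.09745728]
shoulder [ 0.23180269 -1.92154384  1.20025291]
shoulder [0.22541871 2.03341536 1.19941243]
```

Emit:
{"method": "send_rows", "body": {"motion": "0.53 3 -0.3 0 0; 0.53 5.6 -0.6 1 0; 0.53 5.6 -0.6 4 0; 0.53 5.6 -0.6 7.5 0; 0.53 5.6 -0.6 7.5 0"}}

```text
clock: 6.45
eef_pos: [0.5066, 0.0958, 0.1583]
tool_rot: [0.951, 0.308, -0.006, -0.001]
ft_force: [-1.3, -1.1, -2.0]
grip_width: 0.0199
grasp_force: 20.6
```

```bash
python3 - <<'E'
from h import *
def sh(c):
    o,im=snap(c); return o,cv2.cvtColor(im,cv2.COLOR_RGB2BGR)
o,s=sh("side"); _,w=sh("wrist")
M=R.from_quat(o["tool_rot"]).as_matrix(); P=np.array(o["eef_pos"]); ax=P+M@[.0005,.0005,0]
print(P,M.T[:2]@(np.array([.511,.0957,P[2]])-ax)*100)
tip=ax+[0,0,-.073]; print("tip proj",proj("side",tip),"hole",proj("side",[.511,.0957,.071]))
cv2.imwrite("pics/k.png",np.hstack([cv2.resize(s[90:180,230:320],(450,450),interpolation=cv2.INTER_CUBIC),cv2.copyMakeBorder(cv2.resize(w[:, 90:440],(350,384)),0,66,0,0,0)]))
E
```

```text
[0.50663745 0.09581697 0.15825638] [0.29646792 0.21531564]
tip proj [267.94076403 141.68847059] hole [269.05101666 146.20496555]
```

View pics/k.png

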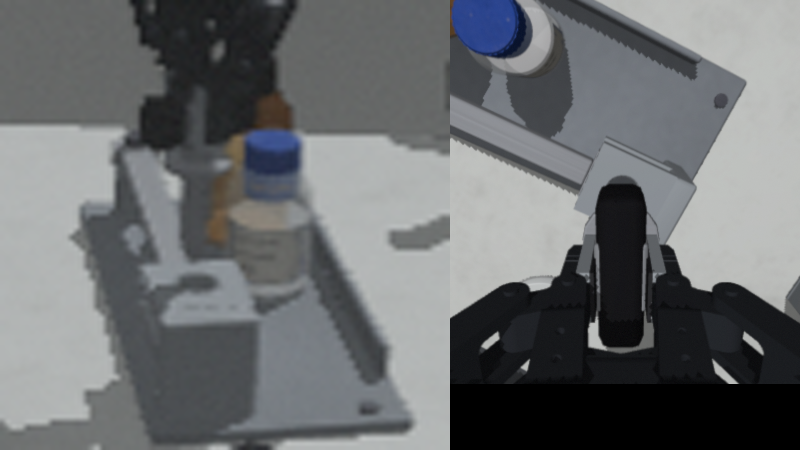

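The pin shank hangs just above the fork hole, at side (270,135) over (269.5,146), and lines up with it. I'll let the arm settle, then correct.

Emit:
{"method": "send_rows", "body": {"motion": "0.53 0 0 0 0; 0.53 0 0 0 0; 0.53 0 0 0 0"}}

```text
clock: 6.85
eef_pos: [0.5113, 0.0972, 0.165]
tool_rot: [0.951, 0.309, 0.002, 0.0]
ft_force: [0.4, 0.0, -1.5]
grip_width: 0.0202
grasp_force: 20.6
```

```bash
python3 - <<'E'
from h import *
o=bot.get_obs();M=R.from_quat(o["tool_rot"]).as_matrix(); P=np.array(o["eef_pos"]); ax=P+M@[.0005,.0005,0]
print(P,o["ft_force"],M.T[:2]@(np.array([.511,.0957,P[2]])-ax)*100)
E
```

```text
[0.51128966 0.09720107 0.16497352] [ 0.36791755  0.01351865 -1.53304875] [-0.16157994  0.0545038 ]
```

Settled within about 1.5 mm of the hole axis, so I'll lower slowly with a small trim.

Emit:
{"method": "send_rows", "body": {"motion": "0.53 -0.1 0 0.8 0; 0.53 -0.1 0 1.6 0; 0.53 -0.1 0 2.4 0; 0.53 -0.1 0 3 0; 0.53 -0.1 0 3 0"}}

```text
clock: 7.35
eef_pos: [0.5084, 0.0964, 0.1317]
tool_rot: [0.951, 0.309, -0.001, -0.0]
ft_force: [-0.5, -0.3, -1.8]
grip_width: 0.0201
grasp_force: 20.6
```

Emit:
{"method": "send_rows", "body": {"motion": "0.53 0.1 0 0.6 0; 0.53 0.1 0 1.2 0; 0.53 0.1 0 1.8 0; 0.53 0.1 0 2.4 0; 0.53 0.1 0 2.4 0"}}

```text
clock: 7.85
eef_pos: [0.5094, 0.097, 0.1082]
tool_rot: [0.951, 0.309, -0.001, -0.0]
ft_force: [-1.1, -0.6, -2.1]
grip_width: 0.0203
grasp_force: 20.6
```

Emit:
{"method": "send_rows", "body": {"motion": "0.53 0 0 0.6 0; 0.53 0 0 1.2 0; 0.53 0 0 1.8 0; 0.53 0 0 2.1 0; 0.53 0 0 2.1 0"}}

```text
clock: 8.35
eef_pos: [0.5097, 0.097, 0.0876]
tool_rot: [0.951, 0.309, -0.001, -0.0]
ft_force: [0.4, -0.4, -1.4]
grip_width: 0.0206
grasp_force: 20.6
```

Emit:
{"method": "send_rows", "body": {"motion": "0.53 0 0 0.15 0; 0.53 0 0 0.3 0; 0.53 0 0 0.3 0; 0.53 0 0 0.3 0"}}

```text
clock: 8.75
eef_pos: [0.5106, 0.0972, 0.086]
tool_rot: [0.951, 0.309, 0.001, 0.0]
ft_force: [-0.2, -0.5, 4.7]
grip_width: 0.0203
grasp_force: 21.2
```

The force rises at z = 0.086, the expected seated height, so I'll let go.

Emit:
{"method": "send_rows", "body": {"motion": "0.4 0 0 0.1 0; 0.2 0 0 0.1 0; 0 0 0 0.1 0; -0.4 0 0 0.1 0; -0.5 0 0 0 0"}}

```text
clock: 9.25
eef_pos: [0.5101, 0.0971, 0.0851]
tool_rot: [0.951, 0.309, -0.0, -0.0]
ft_force: [-0.0, 0.1, 0.1]
grip_width: 0.0641
grasp_force: 0.0
```

Emit:
{"method": "send_rows", "body": {"motion": "-0.5 0 0 0 0; -0.5 0 0 -2 0; -0.5 0 0 -5 0; -0.5 0 0 -9 0; -0.5 0 0 -13 0"}}

```text
clock: 9.75
eef_pos: [0.5097, 0.0971, 0.2163]
tool_rot: [0.951, 0.309, -0.001, -0.0]
ft_force: [1.1, 0.0, -0.6]
grip_width: 0.064
grasp_force: 0.0
```

Emit:
{"method": "send_rows", "body": {"motion": "-0.5 -4 0 0 0; -0.5 -7 0 0 0; -0.5 -7 0 0 0; -0.5 -7 0 0 0"}}

```text
clock: 10.15
eef_pos: [0.4536, 0.0559, 0.2157]
tool_rot: [0.951, 0.308, 0.001, 0.0]
ft_force: [-0.4, 0.3, -0.0]
grip_width: 0.0637
grasp_force: 0.0
```

```bash
python3 - <<'E'
from h import *
def sh(c):
    o,im=snap(c); return o,cv2.cvtColor(im,cv2.COLOR_RGB2BGR)
o,s=sh("side"); _,w=sh("wrist")
print(o["eef_pos"],o["grip_width"],o["ft_force"])
print("fork centre if seated",proj("side",[.511,.0957,.101]),proj("side",[.511,.0957,.071]))
cv2.imwrite("pics/l.png",np.hstack([cv2.resize(s[90:240,230:320],(360,600),interpolation=cv2.INTER_CUBIC),cv2.copyMakeBorder(cv2.resize(w[:, 90:440],(437,480)),0,120,0,0,0)]))
E
```

```text
[0.45363861 0.05585845 0.21574368] 0.06374367116681726 [-0.44761573  0.2989506  -0.02799411]
fork centre if seated [269.4056188  136.70786071] [269.05101666 146.20496555]
```

View pics/l.png

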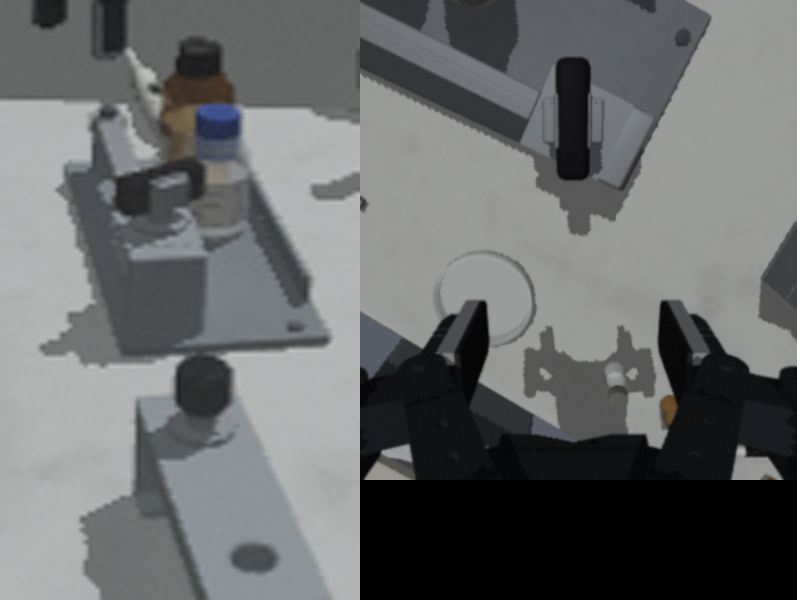

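The pin sits in the fork with its shoulder down: the handle is at side (270,137), against (269,137) predicted for seated. Both buttons are sprung out, the plain pin is still in the stand, and the gripper is clear. I'll hand it in.

```bash
python3 -c "
from h import *
print(workorder.job_done())"
```

```text
the job is handed in; nothing more can be done
None
```

The job is handed in: the last pictures show the T-handled pin seated on the fork with its buttons sprung out, and the plain pin still in its stand; no verdict was returned.

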